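# Hang a finished pendant hanger on the display rail and slide it to its band

### The job

Take the display hanger with the red thumb tab out of its stand and hook it over the rail at the green end. Then slide it along, without lifting it off the rail, until its hook is centred on the red band, and leave it hanging there by itself. Leave the blue hanger in its stand and the yellow one where it hangs.

Things in the scene. Friction and masses are not known exactly. Their poses are not given: they have to be found in the camera images.
- hanger: Red-tab hanger, rigid, 170 mm tall, about 0.16 kg: plywood panel 10 (x) x 100 (y) x 60 (z) with pendants 8 mm proud of its +x face, on it an aluminium hook 20 mm wide (y), on that the red thumb tab. Origin: centre of the panel's underside; z up, y along the panel, x away from the robot. Starts upright in the slot of stand_a.
- hanger_tab (a point): Grip point in the middle of the red thumb tab, 154 mm above the hanger's underside; hanger's axes. The tab is 12 (x) x 30 (y) mm and clear from 134 to 170 mm above the underside. Grip it from above, fingers across its 12 mm.
- hanger_seat (a point): Where the rail's axis lies in the hook when it hangs: 121 mm above the hanger's underside (33 below hanger_tab). Heights above the underside, hanger's axes: foot of the hook 60 to 66; spine at x -17 to -12; roof an inverted V, inner apex at 128; lip at x +12 to +17 reaching down to 104. So the hook is open towards +x between 66 and 104, and 24 mm wide inside.
- stand_a: Fixed wooden stand that holds the red hanger, 60 x 124 x 34 mm, slot along y 12 mm wide, 26 mm deep, its floor 8 mm above the table. Origin: centre of its underside. The hanger lifts straight up out of it.
- rack: Fixed display rack: wooden foot 90 x 560 x 16 mm, two round posts at its y +-250 mm, and a steel rail 12 mm in diameter along y between them. Origin: centre of the foot's underside. The yellow-tab hanger hangs near its +y end.
- rail_mid (a point): Middle of the rail, on its axis, 210 mm above the table; y along the rail, z up, x away from the robot.
- load (a point): Middle of the rail's green end, on the rail's axis, 160 mm from the rail's middle on its -y side; the green paint is 60 mm long.
- mark_mid (a point): Middle of the red band painted on the rail, on the rail's axis; the band is 36 mm long. Its place differs each time.
- spare: Blue-tab hanger, same shape as the red hanger (170 mm tall, panel 100 mm wide), standing in another stand. Origin: centre of the panel's underside. Not to be moved.
- hung: Yellow-tab hanger, same shape as the red hanger, hanging on the rail near its +y end, panel 100 mm wide along the rail. Origin: centre of the panel's underside. Not to be moved.
There are look-alikes about, which are no part of the job. Leave any orange or turquoise look-alike of the hanger alone.

How it is judged:
By the outcome, as a careful person would: the job done as asked, in the order asked, and still so for the second after the job is handed in, with the robot touching nothing.
It also fails if it takes over 54 s, if anything falls off the work surface, if the arm or the gripper's body presses on something with over 40 N, if the wrist force passes 120 N, or if a joint passes its speed limit or range.

### The arm

A 6-joint arm with a two-finger parallel gripper is mounted at the origin on the work surface. World frame = base frame: x ahead of the robot, y to its left, z up, the work surface at z = 0. Lengths are in m, angles in rad, forces in N, time in s.
With the tool pointing down it reaches from about 0.25 to 0.775 m from the base axis. Payload 4 kg.
Tool frame: the origin (TCP) lies midway between the tips of the shut fingers; the grasp point (between the pads) lies 19 mm behind it; z points along the fingers, y is the direction in which the jaws open and shut (so a half turn about z gives the same grasp; the last joint's range is limited). The gripper opens to 94 mm and grips with 3 to 60 N. Pads are 16 mm wide; open, the fingers measure 119 mm over their backs; the gripper's body (75 mm by 177 mm) begins 78 mm behind the grasp point.
Start: joints at [-1.332, 0.087, 1.371, -0, 1.684, -0.103], TCP at [0.184, -0.518, 0.206] pointing down, gripper open.
Joint ranges: [-3.1, 3.1], [-0.76, 2.03], [0.27, 2.55], [-1.08, 4.22], [0.17, 2.65], [-2.57, 2.57]. Speed limits (rad/s): [2.79, 2.79, 3.14, 3.14, 3.14, 3.14].

### API

Orientations are given as [roll, pitch, yaw] about the fixed x, y, z axes, in that order (R = Rz(yaw) Ry(pitch) Rx(roll)).
In Python, from bench import get_obs, snapshot, ticket gives the robot as it stands.
- The arm moves only by the shell command python3 -m creep 'ROWS' [OPENING]. ROWS is JSON, a list that holds one entry, the list of rows, each a list of 4 numbers: the shift along the tool's x, y, z in mm, then the turn about the tool's z in degrees. A call has 1 to 8 rows; each row shifts and turns the commanded pose from where the row before left it, along the tool's axes as they then stand; what a row does not reach is not made up. A row lasts 1/8 s, in which the tool goes at most 62.5 mm and 10.7 degrees, less where a joint would pass 70% of its speed; a pose out of reach is approached as far as the arm can. A call with a gripper value outside its range is refused whole. OPENING is the opening, from 0 (shut) to 1 (fully open), set as the call begins (- or left out, the last holds). The fingers move at their own pace and stop on an object; the grip force is fixed at half the most. Time passes only in rows, so rows that do not move let the fingers close. It gives the time, the measured TCP pose, the force and the opening at its end, in the units of the state.
- get_obs(): the state, without advancing time (a new reading comes with each control period).
- snapshot(name): name is "scene" or "top"; returns a dict with "color" (400x640x3 uint8, red, green, blue), "depth" (400x640 float32, m along the optical axis (not along the pixel's ray), 0 where there is no reading), "fx", "fy", "cx", "cy" (pixels), "extrinsics" (4x4, takes a point from world to camera coordinates). Camera axes: x right, y down, z forward; pixel columns grow to the right and rows downward; lengths in m; the calibration is good to about 2 mm. A picture is of the moment at which its call begins.
- ticket.close_job(): hands the job in, once; it reports no verdict.
The state is a dict: "time": time; "joint_positions": joint angles; "qvel": joint speeds; "joint_torque": joint torques, N m; "tool_pos": TCP position; "ee_rot": TCP orientation; "wrist_force": force on the tool from outside, world axes, zero at the start; "wrist_torque": the same for the moment, N m; "width": finger opening in m.
Only numpy, scipy, OpenCV 4.12 (cv2) and the standard library are available. Lean on these libraries where they do the work, as an engineer would, in place of code of your own. Each camera call takes 0.05 s, during which the arm holds its last target. There are 200 camera calls.

## Working session

There is one attempt and no reset: what is moved stays moved. The work goes in short steps, Python scripts to look and compute and a shell command to move; the robot and the scene stay as the last step left them, time stands still between calls to the robot, and variables do not carry over. Pictures are saved under pics/ and viewed, on a budget of 10 in all, crops included, one or two more only if the job needs it, and the job is handed in when it is done.

```bash
mkdir -p pics; cat > h.py <<'E'
import numpy as np,cv2,json
from bench import get_obs,snapshot,ticket
def shot(n,f=None):
    s=snapshot(n)
    if f: cv2.imwrite('pics/'+f,s['color'][:,:,::-1]); np.savez('pics/'+f[:-4]+'.npz',**s)
    return s
def pts(s):
    d=s['depth'];v,u=np.mgrid[:d.shape[0],:d.shape[1]]
    c=np.stack([(u-s['cx'])/s['fx']*d,(v-s['cy'])/s['fy']*d,d,np.ones_like(d)],-1)
    return (c@np.linalg.inv(s['extrinsics']).T)[...,:3]
E
python3 - <<'E'
from h import *
o=get_obs();print({k:np.round(v,3) for k,v in o.items()})
a=shot('scene','s0.png');b=shot('top','t0.png')
for s in(a,b):print(s['fx'],s['fy'],s['cx'],s['cy'],np.linalg.inv(s['extrinsics']).round(3))
E
```

```text
{'time': np.float64(0.0), 'joint_positions': array([-1.332,  0.088,  1.372, -0.   ,  1.684, -0.103]), 'qvel': array([ 0.   , -0.002, -0.   , -0.002, -0.001,  0.   ]), 'joint_torque': array([ 0.0000e+00, -3.4018e+01, -3.0242e+01,  7.2000e-02,  3.3000e-02,
       -0.0000e+00]), 'tool_pos': array([ 0.184, -0.518,  0.204]), 'ee_rot': array([-3.139, -0.   ,  0.342]), 'wrist_force': array([-0.138,  0.35 ,  0.165]), 'wrist_torque': array([-0.025,  0.042,  0.015]), 'width': np.float64(0.094)}
423.0329835798267 423.0329835798267 320.864356579805 198.81321440890144 [[ 0.361  0.703 -0.613  1.056]
 [ 0.932 -0.259  0.252 -0.159]
 [ 0.018 -0.663 -0.749  0.915]
 [ 0.     0.     0.     1.   ]]
408.11252959374207 408.11252959374207 309.8797258443891 199.54287026582446 [[-0.01  -0.99   0.14   0.304]
 [-1.     0.008 -0.016  0.116]
 [ 0.014 -0.14  -0.99   1.047]
 [ 0.     0.     0.     1.   ]]
```

View pics/s0.png

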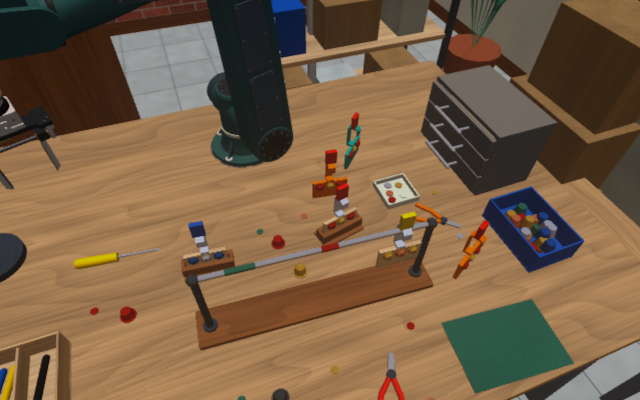

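View pics/t0.png

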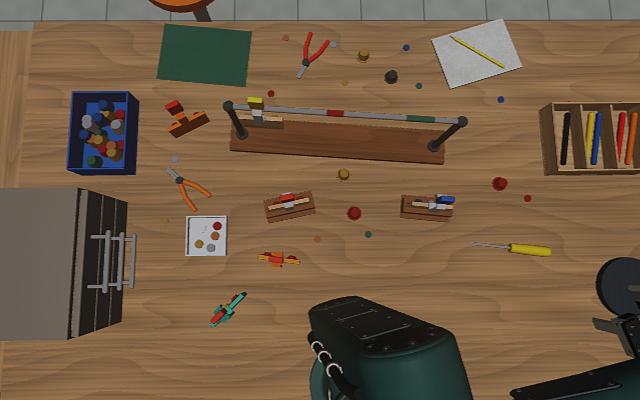

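Candidates with red tabs in the top view: (289,197), plywood panel in a wooden stand with a red tab; (279,258), orange body; (175,105), orange body; (235,298), turquoise body. Only the first fits the description. I'll check it in a crop and measure.

```bash
python3 - <<'E'
from h import *
S={n:dict(np.load(f'pics/{n}0.npz')) for n in 'st'}
A=cv2.resize(S['s']['color'][140:260,290:420],None,fx=3,fy=3,interpolation=2)
B=cv2.resize(S['t']['color'][180:275,240:340],None,fx=3.79,fy=3.79,interpolation=2)[:360]
cv2.imwrite('pics/c1.png',np.hstack([A,B])[:,:,::-1])
def comps(n,lo,hi,roi,name,zmin=0):
    s=S[n];P=pts(s);h=cv2.cvtColor(s['color'],cv2.COLOR_RGB2HSV)
    m=cv2.inRange(h,lo,hi)
    if lo[0]==0:m|=cv2.inRange(h,(172,lo[1],lo[2]),(180,255,255))
    k=np.zeros_like(m);u0,v0,u1,v1=roi;k[v0:v1,u0:u1]=1;m=(m>0)&(k>0)&(P[...,2]>zmin)
    p=P[m];v,u=np.nonzero(m)
    if len(p)<3:print(n,name,'few',len(p));return
    top=p[p[:,2]>np.percentile(p[:,2],95)-.006]
    r=cv2.minAreaRect((top[:,:2]*1000).astype(np.float32))
    print(n,name,len(p),'px',u.mean().round(1),v.mean().round(1),'med',np.median(p,0).round(4),'z',np.percentile(p[:,2],[5,95]).round(3),'top',top.mean(0).round(4),'rect',np.round(r[0],1),np.round(r[1],1),round(r[2],1))
R=((0,150,90),(6,255,255))
comps('t',*R,(265,185,320,215),'redtab',.1);comps('s',*R,(325,180,355,205),'redtab',.1)
comps('t',*R,(320,105,350,120),'band',.15);comps('s',*R,(318,238,342,254),'band',.15)
G=((40,60,30),(95,255,255))
comps('t',*G,(400,110,440,130),'green',.15);comps('s',*G,(222,258,260,278),'green',.15)
Y=((20,120,90),(33,255,255))
comps('t',*Y,(240,90,275,112),'yel',.15);comps('s',*Y,(395,205,420,235),'yel',.15)
# rail points & stand panel
for n in 'st':
    P=pts(S[n]);m=(P[...,2]>.203)&(P[...,2]<.222)&(P[...,0]>.4)&(P[...,0]<.7)&(abs(P[...,1])<.4)
    v,u=np.nonzero(m);p=P[m];
    ok=abs(p[:,0]-np.median(p[:,0]))<.05
    p=p[ok];vx,vy,x0,y0=cv2.fitLine((p[:,:2]).astype(np.float32),cv2.DIST_HUBER,0,.001,.001).ravel()
    print(n,'rail',len(p),'yaw',np.degrees(np.arctan2(-vx*np.sign(vy),abs(vy))).round(2),x0.round(4),y0.round(4),'yrange',np.percentile(p[:,1],[0,1,99,100]).round(3), p[:,2].max())
    m=(P[...,2]>.026)&(P[...,2]<.05)&(abs(P[...,0]-.37)<.12)&(abs(P[...,1]-.13)<.12)
    p=P[m];
    for c in (0,):print(n,'stand',len(p),np.round(cv2.minAreaRect((p[:,:2]*1000).astype(np.float32)),1) if 0 else cv2.minAreaRect((p[:,:2]*1000).astype(np.float32)))
E
```

```text
t redtab 73 px 286.2 196.7 med [0.4327 0.1531 0.1781] z [0.176 0.182] top [0.4314 0.1517 0.1906] rect [370.3 141.7] [139.9  28.7] 9.7
s redtab 64 px 342.3 187.2 med [0.4337 0.1513 0.1781] z [0.148 0.181] top [0.4332 0.151  0.1784] rect [431.8 150.6] [13.2 28.6] 12.5
t band 86 px 334.7 112.5 med [0.6071 0.0474 0.2161] z [0.214 0.219] top [0.6074 0.0479 0.2161] rect [607.9  47.3] [12.1 34.2] 0.0
s band 101 px 329.6 246.7 med [0.6092 0.0463 0.2157] z [0.21  0.219] top [0.6082 0.0462 0.2161] rect [607.7  46.6] [34.1 11.1] 84.8
t green 159 px 420.1 118.4 med [ 0.5935 -0.1337  0.2162] z [0.212 0.219] top [ 0.5938 -0.1333  0.2163] rect [ 594.1 -134.2] [58.1 12.1] 84.5
s green 191 px 239.2 268.5 med [ 0.5958 -0.1357  0.2158] z [0.211 0.219] top [ 0.5977 -0.1359  0.2205] rect [ 820.6 -160.9] [ 58.4 466.5] 83.4
t yel 79 px 254.5 99.4 med [0.6198 0.2117 0.2595] z [0.257 0.262] top [0.6114 0.2108 0.2801] rect [468.6 159.6] [339.9  28.6] 19.7
s yel 214 px 407.4 219.9 med [0.6237 0.2105 0.2479] z [0.223 0.261] top [0.62   0.2102 0.259 ] rect [619.1 210.6] [29.6 13.1] 85.1
s rail 1684 yaw -4.51 0.6064 0.0089 yrange [-0.237 -0.231  0.276  0.284] 0.2219889861296538
s stand 511 ((380.6949462890625, 154.27850341796875), (127.03588104248047, 173.8069305419922), 86.03994750976562)
t rail 1483 yaw -3.92 0.6043 0.025 yrange [-0.233 -0.227  0.282  0.288] 0.22194283960574257
t stand 410 ((381.71533203125, 153.1635284423828), (127.53606414794922, 163.82337951660156), 89.9030990600586)
```

View pics/c1.png

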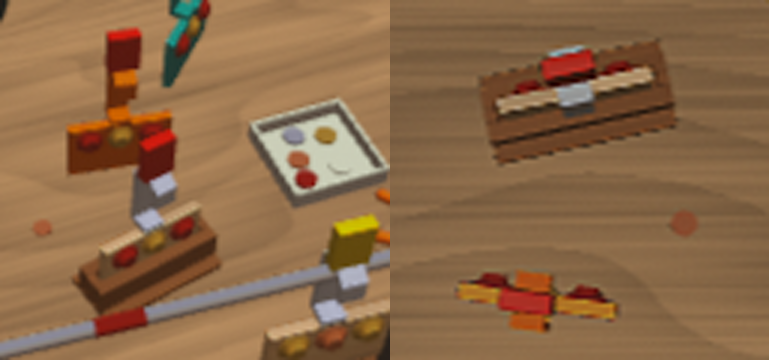

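The crop confirms the choice: a plywood panel with pendants, a silver hook and a red tab, in the wooden stand (tab at crop px (155,155) on the left and (567,65) on the right). The orange one at left (125,45) and right (525,300) is a decoy.
Tab is at about (0.432, 0.151), hanger yaw +12.5°. Rail yaw is −4.35°, green centre (0.594, −0.1345), band (0.608, 0.047). Moving now.

```bash
cat > go.py <<'E'
import sys;from h import *
from scipy.spatial.transform import Rotation as R
def to(x,y,z,hy):   # target TCP, hanger yaw (deg) -> tool shift mm, turn deg
    o=get_obs();M=R.from_euler('xyz',o['ee_rot']).as_matrix()
    d=M.T@(np.array([x,y,z])-o['tool_pos'])*1000
    psi=np.degrees(np.arctan2(M[1,0],M[0,0]))
    print('t',round(float(o['time']),2),'pos',o['tool_pos'].round(4),'psi',psi.round(2),'shift',d.round(1),'turn',round(-(hy+90-psi),2),'F',o['wrist_force'].round(1),'w',round(float(o['width']),4))
if len(sys.argv)>4: to(*map(float,sys.argv[1:5]))
E
python3 -m creep '[[[0,0,-50,0],[0,0,-50,0],[29,-34,0,0],[29,-34,0,0],[29,-34,0,0],[29,-34,0,0],[29,-34,0,0],[29,-34,0,0]]]' 1
python3 -m creep '[[[29,-34,0,0],[29,-34,0,0],[29,-34,0,0],[29,-34,0,0],[29,-34,0,0],[29,-34,0,0],[29,-34,0,0],[0,0,0,0]]]'
python3 -m creep '[[[0,0,0,-10.4],[0,0,0,-10.4],[0,0,0,-10.4],[0,0,0,-10.4],[0,0,0,-10.4],[0,0,0,-10.4],[0,0,0,-10.4],[0,0,0,-10.4]]]'
python3 -m creep '[[[0,0,0,0],[0,0,0,0]]]'
python3 go.py 0.432 0.1508 0.245 12.5
```

```text
time: 1.1
tool_pos: [0.2801, -0.2661, 0.305]
ee_rot: [-3.141, 0.0, 0.341]
wrist_force: [0.0, -0.3, -0.1]
width: 0.0941
time: 2.1
tool_pos: [0.3914, 0.0268, 0.3046]
ee_rot: [-3.14, 0.002, 0.347]
wrist_force: [-0.2, -1.1, 0.4]
width: 0.0938
time: 3.1
tool_pos: [0.391, 0.0234, 0.3052]
ee_rot: [-3.141, 0.0, 1.798]
wrist_force: [-0.4, -0.1, 0.5]
width: 0.0937
time: 3.35
tool_pos: [0.3912, 0.024, 0.3054]
ee_rot: [-3.141, 0.0, 1.79]
wrist_force: [-0.3, 0.1, 0.7]
width: 0.0939
t 3.35 pos [0.3912 0.024  0.3054] psi 102.57 shift [114.9  67.4  60.3] turn 0.07 F [-0.3  0.1  0.7] w 0.0939
```

```bash
python3 -m creep '[[[38,22.5,0,0],[38,22.5,0,0],[39,22.5,0,0],[0,0,30,0],[0,0,30,0],[0,0,0,0]]]'
python3 - <<'E'
from h import *
s=shot('scene','s1.png');t=shot('top','t1.png')
cv2.imwrite('pics/c2.png',np.hstack([cv2.resize(a['color'][v:v+120,u:u+130],None,fx=3,fy=3) for a,u,v in((s,280,110),(t,230,140))])[:,:,::-1])
E
python3 go.py 0.432 0.1508 0.147 12.5
```

```text
time: 4.1
tool_pos: [0.4304, 0.1513, 0.2427]
ee_rot: [-3.136, 0.0, 1.793]
wrist_force: [0.5, -0.5, -0.7]
width: 0.0938
t 4.2 pos [0.432  0.1515 0.2462] psi 102.72 shift [-0.7 -0.2 99.2] turn 0.22 F [0.  0.6 0.1] w 0.094
```

View pics/c2.png

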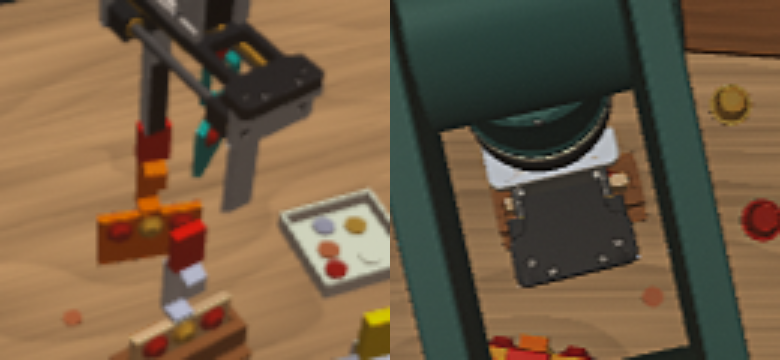

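The fingers (crop px (155,100) and (235,190)) straddle the red tab (188,245). Descend and grip.

```bash
python3 -m creep '[[[0,0,25,0],[0,0,25,0],[0,0,25,0],[0,0,24,0],[0,0,0,0],[0,0,0,0]]]'
python3 -m creep '[[[0,0,0,0],[0,0,0,0],[0,0,0,0],[0,0,0,0],[0,0,0,0],[0,0,0,0],[0,0,0,0],[0,0,0,0]]]' 0
python3 go.py 0.432 0.1508 0.147 12.5
```

```text
time: 4.95
tool_pos: [0.433, 0.1518, 0.1486]
ee_rot: [3.138, 0.0, 1.793]
wrist_force: [0.3, 0.2, 0.9]
width: 0.094
time: 5.95
tool_pos: [0.4317, 0.1517, 0.1464]
ee_rot: [-3.142, 0.0, 1.794]
wrist_force: [0.1, -0.5, -0.2]
width: 0.0173
t 5.95 pos [0.4317 0.1517 0.1464] psi 102.78 shift [-0.9  0.1 -0.6] turn 0.28 F [ 0.1 -0.5 -0.2] w 0.0173
```

```bash
python3 -m creep '[[[0,0,0,0],[0,0,0,0],[0,0,0,0],[0,0,0,0]]]'
python3 go.py 0.432 0.1508 0.147 12.5
```

```text
time: 6.45
tool_pos: [0.4319, 0.1517, 0.1464]
ee_rot: [3.141, 0.0, 1.794]
wrist_force: [0.3, -0.2, -1.2]
width: 0.0116
t 6.45 pos [0.4319 0.1517 0.1464] psi 102.78 shift [-0.9 -0.1 -0.6] turn 0.28 F [ 0.3 -0.2 -1.2] w 0.0116
```

Gripped (11.6 mm). Lift straight out, then turn to the rail yaw.

```bash
python3 -m creep '[[[0,0,-10,0],[0,0,-20,0],[0,0,-30,0],[0,0,-40,0],[0,0,-40,0],[0,0,-40,0],[0,0,-35,0],[0,0,0,0]]]'
python3 -m creep '[[[0,0,0,5],[0,0,0,6],[0,0,0,6.1],[0,0,0,0],[0,0,0,0]]]'
python3 go.py 0.529 -0.1295 0.361 -4.35
```

```text
time: 7.45
tool_pos: [0.4323, 0.1518, 0.3648]
ee_rot: [3.136, 0.0, 1.794]
wrist_force: [-0.2, -0.5, -2.0]
width: 0.0119
time: 8.07
tool_pos: [0.4314, 0.1516, 0.3603]
ee_rot: [-3.139, 0.001, 1.497]
wrist_force: [0.3, -0.4, -1.4]
width: 0.012
t 8.07 pos [0.4314 0.1516 0.3603] psi 85.77 shift [-273.1  118.1   -0.7] turn 0.12 F [ 0.3 -0.4 -1.4] w 0.012
```

```bash
python3 -m creep '[[[-34,14.8,0,0],[-34,14.8,0,0],[-34,14.8,0,0],[-34,14.8,0,0],[-34,14.8,0,0],[-34,14.8,0,0],[-34,14.8,0,0],[-35,14.5,0,0.1]]]'
python3 -m creep '[[[0,0,25,0],[0,0,25,0],[0,0,25,0],[0,0,22,0],[0,0,0,0],[0,0,0,0]]]'
python3 - <<'E'
from h import *
s=shot('scene','s2.png');t=shot('top','t2.png')
cv2.imwrite('pics/c3.png',np.hstack([cv2.resize(a['color'][v:v+120,u:u+130],None,fx=3,fy=3) for a,u,v in((s,175,190),(t,365,70))])[:,:,::-1])
E
python3 go.py 0.594 -0.1345 0.2635 -4.35
```

```text
time: 9.07
tool_pos: [0.5292, -0.1305, 0.3609]
ee_rot: [-3.141, -0.0, 1.495]
wrist_force: [0.9, -0.2, -0.3]
width: 0.012
time: 9.82
tool_pos: [0.5293, -0.1295, 0.2653]
ee_rot: [3.141, 0.0, 1.494]
wrist_force: [-0.3, -0.1, -1.4]
width: 0.012
t 9.93 pos [ 0.5295 -0.1296  0.266 ] psi 85.6 shift [ 0.1 64.6  2.6] turn -0.05 F [-0.6  0.  -1. ] w 0.0118
```

View pics/c3.png

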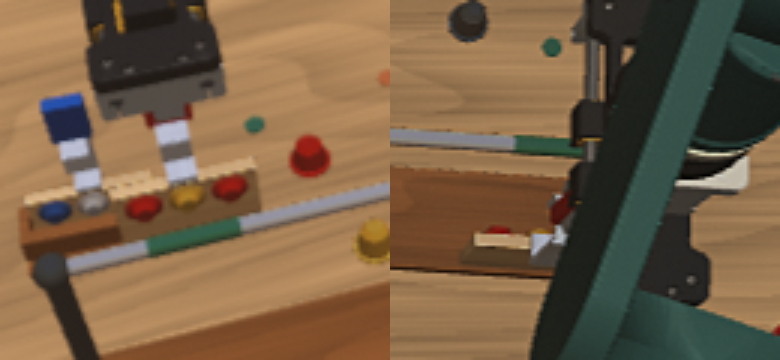

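The hanger hangs level and parallel to the rail at the green end, with the panel top and hook opening straddling the rail height. Moving it in under the lip, watching the force.

```bash
python3 -m creep '[[[0,11,1.2,0],[0,11,1.2,0],[0,11,0,0],[0,11,0,0],[0,11,0,0],[0,9.5,0,0],[0,0,0,0],[0,0,0,0]]]'
python3 - <<'E'
from h import *
s=shot('scene','s3.png');
cv2.imwrite('pics/c4.png',cv2.resize(s['color'][190:310,175:305],None,fx=4,fy=4)[:,:,::-1])
E
python3 go.py 0.594 -0.1345 0.2635 -4.35
```

```text
time: 10.92
tool_pos: [0.5931, -0.1344, 0.2621]
ee_rot: [-3.141, 0.0, 1.494]
wrist_force: [0.2, 0.4, -1.5]
width: 0.012
t 10.97 pos [ 0.5931 -0.1344  0.2622] psi 85.58 shift [-0.1  0.9 -1.3] turn -0.07 F [ 0.8  0.6 -1.2] w 0.0118
```

View pics/c4.png

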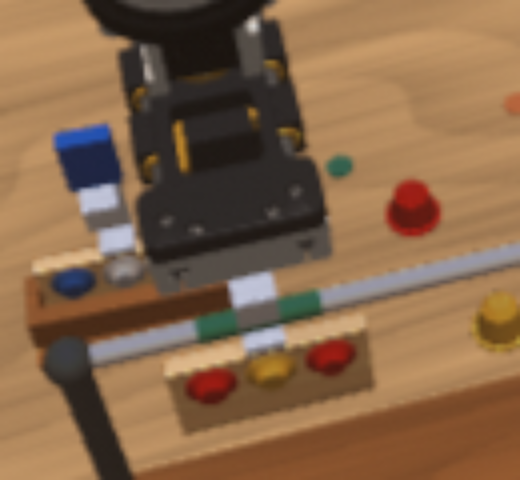

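The rail now runs inside the hook (lip at (250,290), foot at (265,340), green on both sides) with no contact. Lowering until seated.

```bash
python3 -m creep '[[[0,1,8,0],[0,0,8,0],[0,0,8,0],[0,0,6,0],[0,0,0,0],[0,0,0,0]]]'; python3 -m creep '[[[0,0,2,0],[0,0,0,0],[0,0,0,0]]]';python3 -m creep '[[[0,0,1,0],[0,0,0,0],[0,0,0,0]]]'
python3 go.py 0.594 -0.1345 0.2275 -4.35
```

```text
time: 11.72
tool_pos: [0.5944, -0.1345, 0.2324]
ee_rot: [3.141, 0.0, 1.494]
wrist_force: [-1.2, -0.7, -0.9]
width: 0.0119
time: 12.1
tool_pos: [0.5943, -0.1345, 0.2302]
ee_rot: [3.141, 0.0, 1.494]
wrist_force: [-0.2, 0.1, -2.0]
width: 0.0115
time: 12.48
tool_pos: [0.5943, -0.1345, 0.2291]
ee_rot: [-3.142, 0.0, 1.494]
wrist_force: [-0.4, 0.8, -1.0]
width: 0.0115
t 12.47 pos [ 0.5943 -0.1345  0.2291] psi 85.58 shift [-0.  -0.3  1.6] turn -0.07 F [-0.4  0.8 -1. ] w 0.0115
```

```bash
python3 -m creep '[[[0,0,1,0],[0,0,0,0],[0,0,0,0]]]'; python3 -m creep '[[[0,0,0.7,0],[0,0,0,0],[0,0,0,0]]]'; python3 -m creep '[[[0,0,0.7,0],[0,0,0,0],[0,0,0,0]]]'
python3 go.py 0.6078 0.047 0.2275 -4.35
```

```text
time: 12.85
tool_pos: [0.5943, -0.1345, 0.228]
ee_rot: [-3.142, 0.0, 1.494]
wrist_force: [0.8, 0.0, -0.7]
width: 0.0117
time: 13.22
tool_pos: [0.5943, -0.1345, 0.2276]
ee_rot: [3.141, 0.0, 1.494]
wrist_force: [-0.7, 0.3, -1.3]
width: 0.0118
time: 13.6
tool_pos: [0.5944, -0.1345, 0.2275]
ee_rot: [3.141, 0.0, 1.494]
wrist_force: [-1.3, 0.3, 3.6]
width: 0.012
t 13.6 pos [ 0.5944 -0.1345  0.2275] psi 85.59 shift [ 1.82e+02 -6.00e-01 -1.00e-01] turn -0.06 F [-1.3  0.3  3.6] w 0.012
```

Contact at the expected height (z force +3.6 N). Slide along the rail.

```bash
python3 -m creep '[[[5,0,0,0],[10,0,0,0],[10,0,0,0],[10,0,0,0],[10,0,0,0],[10,0,0,0],[5,0,0,0],[0,0,0,0]]]'
python3 go.py 0.6078 0.047 0.2275 -4.35
```

```text
time: 14.6
tool_pos: [0.5986, -0.0742, 0.2273]
ee_rot: [-3.141, 0.001, 1.494]
wrist_force: [-3.8, -3.2, 5.7]
width: 0.0116
t 14.6 pos [ 0.5986 -0.0742  0.2273] psi 85.61 shift [ 1.216e+02 -1.000e-01 -3.000e-01] turn -0.04 F [-3.8 -3.2  5.7] w 0.0116
```

```bash
python3 -m creep '[[[5,-0.5,0,0],[10,0,0,0],[10,0,0,0],[10,0,0,0],[10,0,0,0],[10,0,0,0],[5,0,0,0],[0,0,0,0]]]'
python3 go.py 0.6078 0.047 0.2275 -4.35
python3 -m creep '[[[5,-0.5,0,0],[10,0,0,0],[10,0,0,0],[10,0,0,0],[10,0,0,0],[10,0,0,0],[5,0,0,0],[0,0,0,0]]]'
python3 -m creep '[[[0,0,0,0],[0,0,0,0],[0,0,0,0]]]'
python3 go.py 0.6078 0.047 0.2275 -4.35
python3 - <<'E'
from h import *
s=shot('scene','s4.png');
cv2.imwrite('pics/c5.png',cv2.resize(s['color'][180:300,270:430],None,fx=5,fy=5,interpolation=2)[:,:,::-1])
E
```

```text
time: 15.6
tool_pos: [0.6029, -0.0143, 0.2273]
ee_rot: [3.141, 0.0, 1.494]
wrist_force: [-1.4, -2.5, 3.8]
width: 0.0118
t 15.6 pos [ 0.6029 -0.0143  0.2273] psi 85.61 shift [61.5  0.1 -0.2] turn -0.04 F [-1.4 -2.5  3.8] w 0.0118
time: 16.6
tool_pos: [0.6073, 0.0457, 0.2273]
ee_rot: [3.141, -0.0, 1.494]
wrist_force: [-0.9, -2.2, 6.1]
width: 0.0119
time: 16.98
tool_pos: [0.6073, 0.0457, 0.2273]
ee_rot: [3.14, -0.001, 1.494]
wrist_force: [-0.7, -1.7, 5.5]
width: 0.0119
t 16.98 pos [0.6073 0.0457 0.2273] psi 85.61 shift [ 1.3  0.4 -0.2] turn -0.04 F [-0.7 -1.7  5.5] w 0.0119
```

View pics/c5.png

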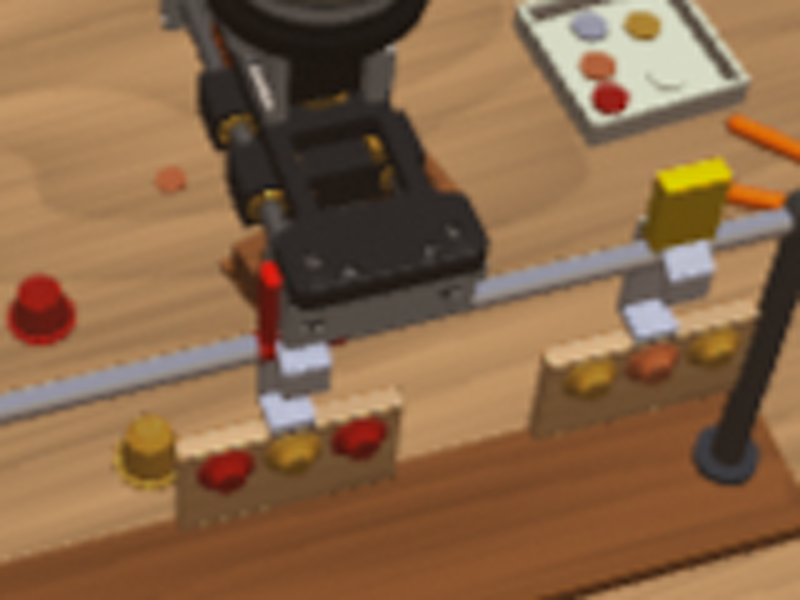

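Hanger is on the rail by its hook, with the yellow one untouched. I'll check the centring from the panel ends and the lip, in the same camera as the band.

```bash
cat > m.py <<'E'
import sys;from h import *
th=np.radians(-4.35);Y=np.array([-np.sin(th),np.cos(th)]);X=np.array([np.cos(th),np.sin(th)])
a=dict(np.load('pics/s0.npz'))
def ax(P):return P[...,:2]@Y,P[...,:2]@X,P[...,2]
for n,s in(('s0',a),(sys.argv[1],dict(np.load(f'pics/{sys.argv[1]}.npz')))):
    u,w,z=ax(pts(s));h=cv2.cvtColor(s['color'],cv2.COLOR_RGB2HSV)
    u0=np.array([.608,.047])@Y;w0=np.array([.608,.047])@X
    red=((h[...,0]<7)|(h[...,0]>172))&(h[...,1]>150)&(h[...,2]>80)
    b=red&(abs(z-.213)<.008)&(abs(w-w0)<.012)&(abs(u-u0)<.03)
    if b.sum(): print(n,'band',b.sum(),(np.percentile(u[b],[0,3,97,100])*1e3).round(1),'mid',1e3*(u[b].min()+u[b].max())/2)
    for nm,uc in(('red',u0),('yel',np.array([.62,.2105])@Y)):
        p=(abs(u-uc)<.07)&(z>.10)&(z<.14)&(abs(w-w0)<.025)
        l=(abs(u-uc)<.03)&(z>.195)&(z<.212)&(w-w0>.009)&(w-w0<.025)&(h[...,1]<80)
        t=(abs(u-uc)<.03)&(z>.225)&(z<.27)&(abs(w-w0)<.012)&(h[...,1]>150)
        for k,m in(('panel',p),('lip',l),('tab',t)):
            if m.sum()>5:q=np.percentile(u[m],[1,99])*1e3;print(n,nm,k,m.sum(),q.round(1),'mid',q.mean().round(1),'z',np.percentile(z[m],[2,98]).round(4))
E
python3 m.py s4
```

```text
s0 band 105 [ 75.5  76.2 108.9 109.7] mid 92.57892708082994
s0 yel panel 402 [207.4 322.9] mid 265.1 z [0.1005 0.1397]
s0 yel lip 46 [247.3 267.4] mid 257.4 z [0.1958 0.2119]
s0 yel tab 217 [242.4 271.8] mid 257.1 z [0.226  0.2617]
s4 band 13 [ 75.3  75.4  97.6 107. ] mid 91.19751252867871
s4 red panel 362 [ 40.5 139.1] mid 89.8 z [0.1008 0.1396]
s4 red lip 49 [ 80.7 100.1] mid 90.4 z [0.1955 0.2118]
s4 red tab 61 [75.3 81.7] mid 78.5 z [0.2268 0.2608]
s4 yel panel 408 [207.8 322.7] mid 265.2 z [0.1007 0.1396]
s4 yel lip 45 [247.6 267.4] mid 257.5 z [0.1955 0.2105]
s4 yel tab 214 [242.4 272.1] mid 257.3 z [0.2262 0.261 ]
```

The hook is at 90.4 along the rail and the band at 92.6 (same camera), so move 2.3 mm more, then release.

```bash
python3 -m creep '[[[1.2,0,0,0],[1.1,0,0,0],[0,0,0,0],[0,0,0,0],[0,0,0,0]]]'
python3 -c "
from h import *;shot('scene','s5.png')"; python3 m.py s5 | grep 's5 red'
python3 go.py 0.6078 0.047 0.2275 -4.35
```

```text
time: 17.65
tool_pos: [0.6074, 0.0471, 0.2273]
ee_rot: [3.141, 0.001, 1.493]
wrist_force: [-1.9, -5.1, 4.6]
width: 0.012
s5 red panel 359 [ 41.6 139.8] mid 90.7 z [0.1014 0.1397]
s5 red lip 53 [ 81.5 101.2] mid 91.3 z [0.1951 0.2116]
s5 red tab 62 [76.6 83.6] mid 80.1 z [0.2264 0.2617]
t 17.7 pos [0.6074 0.0471 0.2273] psi 85.56 shift [-0.1  0.4 -0.2] turn -0.09 F [-1.1 -4.4  5.5] w 0.0121
```

```bash
python3 -m creep '[[[1.5,0,0,0],[0,0,-0.4,0],[0,0,0,0],[0,0,0,0]]]'
python3 -c "
from h import *;shot('scene','s6.png')"; python3 m.py s6 | grep 's6 red'
python3 -m creep '[[[0,0,0,0],[0,0,0,0],[0,0,0,0],[0,0,0,0],[0,0,0,0],[0,0,0,0]]]' 0.4
python3 go.py 0.6078 0.047 0.2275 -4.35
```

```text
time: 18.2
tool_pos: [0.6076, 0.0488, 0.2273]
ee_rot: [3.141, 0.0, 1.494]
wrist_force: [-2.2, -3.5, 5.3]
width: 0.0117
s6 red panel 357 [ 43.3 142.5] mid 92.9 z [0.1011 0.1399]
s6 red lip 49 [ 83.5 102.2] mid 92.9 z [0.1959 0.2115]
s6 red tab 62 [78.4 85.3] mid 81.8 z [0.2258 0.2615]
time: 19.0
tool_pos: [0.6075, 0.0489, 0.2271]
ee_rot: [3.141, -0.0, 1.494]
wrist_force: [0.1, 0.2, 0.9]
width: 0.0373
t 19.0 pos [0.6075 0.0489 0.2271] psi 85.58 shift [-1.8  0.5 -0.4] turn -0.07 F [0.1 0.2 0.9] w 0.0373
```

Released at 92.9. Retreat straight up, then move clear towards the robot.

```bash
python3 -m creep '[[[0,0,-10,0],[0,0,-20,0],[0,0,-30,0],[0,0,-30,0],[0,0,-30,0],[0,0,0,0]]]'
python3 -m creep '[[[0,-40,0,0],[0,-50,0,0],[0,-50,0,0],[0,-50,0,0],[0,-40,0,0],[0,0,0,0],[0,0,0,0],[0,0,0,0]]]'
python3 - <<'E'
from h import *
s=shot('scene','s7.png');t=shot('top','t7.png')
cv2.imwrite('pics/c6.png',np.hstack([cv2.resize(a['color'][v:v+150,u:u+200],None,fx=2,fy=2) for a,u,v in((s,240,150),(t,220,70))])[:,:,::-1])
E
python3 m.py s7
```

```text
time: 19.75
tool_pos: [0.6083, 0.0489, 0.3511]
ee_rot: [3.134, -0.0, 1.494]
wrist_force: [0.6, 0.3, -0.2]
width: 0.0375
time: 20.75
tool_pos: [0.3789, 0.0665, 0.346]
ee_rot: [-3.14, 0.0, 1.493]
wrist_force: [-0.2, -1.0, 0.1]
width: 0.0377
s0 band 105 [ 75.5  76.2 108.9 109.7] mid 92.57892708082994
s0 yel panel 402 [207.4 322.9] mid 265.1 z [0.1005 0.1397]
s0 yel lip 46 [247.3 267.4] mid 257.4 z [0.1958 0.2119]
s0 yel tab 217 [242.4 271.8] mid 257.1 z [0.226  0.2617]
s7 band 27 [ 75.4  75.8 109.8 110.1] mid 92.7105926552504
s7 red panel 376 [ 43.7 142.6] mid 93.2 z [0.1007 0.1394]
s7 red lip 48 [ 83.6 102.2] mid 92.9 z [0.1955 0.2107]
s7 red tab 232 [ 78.7 107.9] mid 93.3 z [0.2261 0.2613]
s7 yel panel 416 [208.  322.8] mid 265.4 z [0.1006 0.1396]
s7 yel lip 46 [247.5 268.4] mid 257.9 z [0.1962 0.2118]
s7 yel tab 216 [242.5 271.8] mid 257.2 z [0.2256 0.2613]
```

View pics/c6.png

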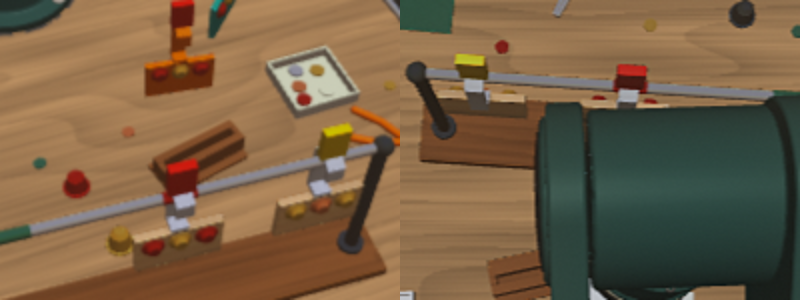

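The red hanger hangs free, and its hook is within about 0.5 mm of the band centre. The yellow hanger hasn't moved, the stand is empty, and the gripper is clear. Handing in.

```bash
python3 -c "
from h import *;print(ticket.close_job())"
```

```text
the job is handed in; nothing more can be done
None
```

The red-tab hanger now hangs by itself on the rail with its hook centred on the red band, and the job is handed in. I lifted it out of its stand, hooked it over the rail at the green end and slid it about 184 mm with the hook kept down on the rail. Then I released it and moved the arm clear, at about 21 s of the 54 s allowed.

**Centring:** in the last picture, measured along the rail in the scene camera, the hook's lip is at 92.9 mm, the tab at 93.3 mm and the band's middle at 92.6–92.7 mm. The top camera had put the band about 1 mm further along (roughly 93.6 mm), which is within the calibration error.

**Slide:** the first stop was about 2 mm short because of drag on the rail, so I nudged it on twice before letting go.

**Other hangers:** the yellow one's readings agree with the first picture to within 0.5 mm. I kept clear of the blue one; it was in its stand in the loading pictures, but I did not measure it and it was outside the last picture I viewed.

**Forces:** the wrist force stayed under about 8 N in every reading I took.

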